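# Wedge open the snapped halves of a desk metronome

### The arm

A 6-joint arm with a two-finger parallel gripper is mounted at the origin on the work surface. World frame = base frame: x ahead of the robot, y to its left, z up, the work surface at z = 0. Lengths are in m, angles in rad, forces in N, time in s.
With the tool pointing down it reaches from about 0.375 to 0.9 m from the base axis. Payload 3.1 kg.
Tool frame: the origin (TCP) lies midway between the tips of the shut fingers; the grasp point (between the pads) lies 19 mm behind it; z points along the fingers, y is the line along which they close (so a half turn about z gives the same grasp; the last joint's range is limited). The gripper opens to 85 mm and grips with 20 to 120 N. Pads are 22 mm wide; open, the fingers measure 114 mm over their backs; the gripper's body (76 mm by 85 mm) begins 54 mm behind the grasp point. The pads swing forward as they close: fully open they stand 13 mm farther back than shut.
Start: joints at [0.94, 0.527, 1.433, -0, 1.181, -0.178], TCP at [0.273, 0.562, 0.231] pointing down, gripper open.
Joint ranges: [-3.08, 3.08], [-0.75, 2.2], [0.22, 2.44], [-1.43, 4.57], [0, 2.65], [-2.85, 2.85]. Speed limits (rad/s): [2.79, 2.79, 3.14, 3.14, 3.14, 3.14].

### API

Orientations are given as a unit quaternion [x, y, z, w].
In Python, from station import manip gives the robot as it stands. The module is installed in compiled form; this text tells all that it offers.
- The arm moves only by the tool apply_moves, never from a script. Its arguments are lists of equal length, an entry for each row: "claw": the gripper's target within -1 to 1 (fully open at 1, half-way at 0, shut at -1); "travel": the shift along the tool's x, y, z scaled (see below), a list of three; "turn": the turn, a rotation vector about the tool's x, y, z scaled (see below), a list of three. In form: {"claw": [claw, ...], "travel": [[dx, dy, dz], ...], "turn": [[rx, ry, rz], ...]}. A call has 1 to 5 rows; each row is the pose to reach, as a shift and turn from the pose commanded when the call began, along the tool's axes at that moment, turning the shorter way round; what a row does not reach only later rows make up. The controller multiplies each number of a shift by 800 mm and each number of a turn by 180 degrees. A row lasts 1/12 s, in which the tool goes at most 41.7 mm and 7.16 degrees, less where a joint would pass 70% of its speed; a pose out of reach is approached as far as the arm can. A call with a number of a shift or a turn outside -1 to 1 is refused whole. A call with a gripper value outside its range is refused whole. The fingers move at their own pace and stop on an object; "newtons" is the grip in N (left out, the last holds). Time passes only in rows, so rows that repeat a pose let the fingers close. It gives the time, the measured TCP pose, the force, the opening and the grip force at its end, in the units of the state.
- manip.sense(): the state, without advancing time (a new reading comes with each control period).
- manip.snapshot(name): name is "scene" or "top"; returns a dict with "pixels" (420x560x3 uint8, red, green, blue), "depth" (420x560 float32, m along the optical axis (not along the pixel's ray), 0 where there is no reading), "intrinsics" (3x3 intrinsics, pixels), "R" (3x3) and "t" (3): a world point X has camera coordinates R X + t. Camera axes: x right, y down, z forward; pixel columns grow to the right and rows downward; lengths in m; the calibration is good to about 2 mm. A picture is of the moment at which its call begins.
- manip.sign_off(): hands the job in; it is judged then, once.
The state is a dict: "t": time; "q": joint angles; "qd": joint speeds; "tau": joint torques, N m; "tcp_pos": TCP position; "tool_rot": TCP orientation; "force": force on the tool from outside, world axes, zero at the start; "ft_torque": the same for the moment, N m; "finger_gap": opening from 0.0 (shut) to 1.0 (fully open); "gripper_force": force on a finger pad.
Only numpy, scipy, OpenCV 4.12 (cv2) and the standard library are available. Lean on these libraries where they do the work, as an engineer would, in place of code of your own. Each camera call takes 0.05 s, during which the arm holds its last target. There are 200 camera calls.

### The job

Open the metronome clamped in the holder with the wooden wedge. Draw the wedge out of the tool block, lay it on the bench flat side down and let go, pick it up again level across its handle, and work it into the seam from one long side and then from the other, never cocking the upper half steeply, until that half has sprung off its snaps on both sides and sits raised, level and loose on the lower one. Do not pull or press on it with the hand, leave the other things where they are, and finish by laying the wedge flat side down on the bench.

Things in the scene. Friction and masses are not known exactly. Their poses are not given: they have to be found in the camera images.
- lower_half: Lower half of a grey plastic desk metronome, 124 (x) x 62 (y) mm, walls 3 mm, clamped by its ends in a low fixed aluminium holder (200 x 36 mm rail along x, jaws 50 mm wide, tops 31 mm above the bench, screw knob at +x). Origin on the bench under its middle; y to its left long side, z up. Its long sides are at y = +31 and -31 mm; the seam lies 34 mm above the bench. Inside, the middle is clear.
- upper_half: Dark upper half, a shell 124 x 62 x 20 mm, walls 3 mm, dial and display on top (27 mm over all), about 45 g; loose, but held home by two sprung snaps along each long side. Origin at the middle of its lower edge plane, 34 mm above the bench when home; axes as lower_half. With one side sprung it is cocked by about 8 degrees; 11 is too steep. With both sprung it rests about level, 6 to 9 mm up.
- slot_left (a point): Fixed point at the foot of the slot in the left (+y) long side of lower_half: at its outer face, seam height, mid-length. The slot is a notch 30 mm long and 5 mm high in the lower edge of the upper half's wall. The wedge goes in here level, flat side down on the lower half's wall, along -y of lower_half.
- slot_right (a point): The same in the right (-y) long side. The wedge goes in here along +y of lower_half.
- edge_left (a point): Point of upper_half on its left lower edge line, mid-length, at the outer face. Home, it coincides with slot_left; its height above slot_left is how far that side is up. Lifting a side takes 5 to 10 N at first, less as it rises; from about 5 mm its snaps have let go and spring it on to 6 to 9 mm, where it stays by itself; below that it drops back home.
- edge_right (a point): The same on the right lower edge, over slot_right.
- wedge: Hardwood wedge, 106 mm long, 30 g. Handle 60 mm long, 22 wide (y), 18 thick (z); blade 46 mm long tapering to a 2 mm tip. Underside flat throughout, slope on top only. Origin on the underside below the handle's middle; x to the tip, z up from the flat side. Starts upright in tool_block, tip down, flat side to -x of the block, 54 mm of handle standing free above the block.
- wedge_tip (a point): Middle of the wedge tip's edge, on the flat underside, 76 mm ahead of wedge along its x. Pushed level into a slot, the wedge lifts that side by its thickness at the wall less 5 mm: the snaps let go with 23 to 28 mm of blade inside the outer face; from about 39 mm on the half is cocked too steeply. Pushing takes 5 to 15 N.
- tool_block: Fixed wooden block, 110 (x) x 50 (y) x 58 mm, left or right of the work; origin at the middle of its underside. The wedge's slot (20.5 x 26.5 mm, 52 mm deep) is centred at x = +26 mm; two small screwdrivers, fixed, stand at x = -18 and -40 mm, up to 116 mm above the bench.
- bench_pin: Bystander: flat wooden bench pin with a forked end, 130 x 64 x 16 mm, lying on the other side of the work; origin under its middle.
- tub: Bystander: round white tub 52 mm wide, 45 mm high, beyond the work; origin at the middle of its underside.
- barrel: Bystander: black clarinet barrel standing on end, 34 mm wide, 64 mm high, beyond the work; origin at the middle of its underside.
There are look-alikes about, which are no part of the job. Of the things that look like the lower_half, the largest one is meant.

How it is judged:
By the outcome, as a careful person would: the job done as asked, in the order asked, and still so for the second after the job is handed in, with the robot touching nothing.
It also fails if it takes over 61 s, if anything falls off the work surface, if the arm or the gripper's body presses on something with over 40 N, if the wrist force passes 120 N, or if a joint passes its speed limit or range.

## Working session

There is one attempt and no reset: what is moved stays moved. The work goes in short steps, Python scripts to look and compute and a tool call to move; the robot and the scene stay as the last step left them, time stands still between calls to the robot, and variables do not carry over. Pictures are saved under pics/ and viewed, at most 10 in all, crops included, and the job is handed in when it is done.

Besides the shell and the picture viewer there is one more tool, called after "Emit:" as name(argument=value, ...) on one line, values as JSON. apply_moves: Moves the arm, as the interface text tells. Shifts and turns lie within -1 to 1; 1 stands for 800 mm of shift or 180 degrees of turn. Its arguments: {"type":"object","properties":{"claw":{"type":"array","items":{"type":"number"}},"travel":{"type":"array","items":{"type":"array","items":{"type":"number"}}},"turn":{"type":"array","items":{"type":"array","items":{"type":"number"}}},"newtons":{"type":"number"}},"required":["claw","travel","turn"]}

```bash
mkdir -p pics; cat > h.py <<'E'
import numpy as np, cv2, pickle
from station import manip
def snap(n, f):
    s=manip.snapshot(n); pickle.dump(s,open(f'pics/{f}.pkl','wb')); cv2.imwrite(f'pics/{f}.png',s['pixels'][:,:,::-1]); return s
def cloud(s):
    K=s['intrinsics'];d=s['depth'];v,u=np.mgrid[:420,:560]
    P=np.stack([(u-K[0,2])/K[0,0]*d,(v-K[1,2])/K[1,1]*d,d],-1)
    return (P-s['t'])@s['R']
def load(f): return pickle.load(open(f'pics/{f}.pkl','rb'))
E
python3 - <<'E'
from h import *
for n in ('scene','top'):
    s=snap(n,n+'0'); print(n,-s['R'].T@s['t'],s['R'][2],s['intrinsics'][0,0])
s=manip.sense();print(s['tcp_pos'],s['tool_rot'],s['force'],s['t'])
E
```

```text
scene [ 1.41548596 -0.27897598  0.75540688] [-0.78436618  0.24605335 -0.56940973] 534.0948155532308
top [ 0.44979657 -0.01464881  0.97352975] [ 7.71428252e-02  5.48611940e-04 -9.97019901e-01] 401.79012137016946
[0.27301988 0.56150313 0.23042733] [ 2.24461073e-01  9.74482571e-01 -8.96635502e-04 -3.76127537e-04] [-0.21708708 -0.51810797 -0.31126777] 0.1
```

View pics/top0.png

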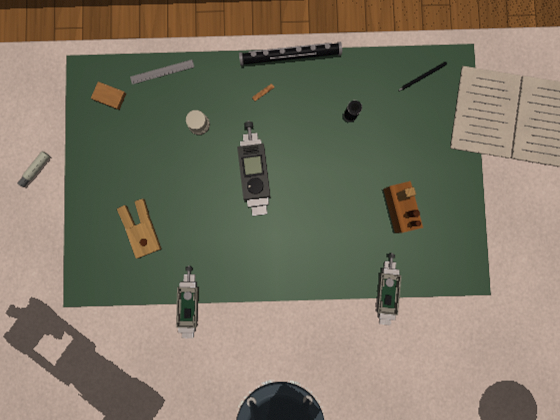

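View pics/scene0.png

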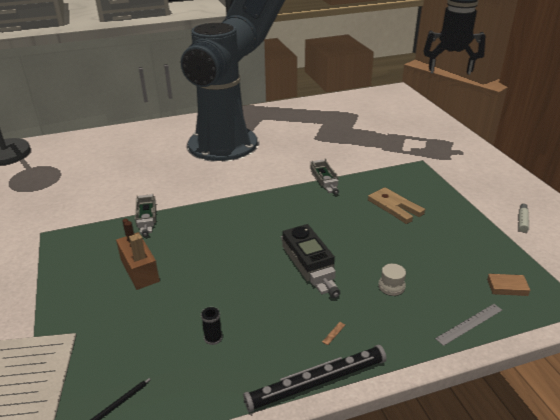

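Top view: metronome at (254,172), knob at its far end; tool block at (403,207) with the wedge handle at (409,192); bench pin (139,229), tub (197,121), barrel (352,110). The two green opened units near the robot are look-alikes. Next I measure the block, wedge and metronome.

```bash
python3 - <<'E'
from h import *
for n in ('top0','scene0'):
    s=load(n);P=cloud(s);im=s['pixels'].astype(int);z=P[...,2]
    def rect(m,name):
        q=P[m]; 
        if len(q)<8: print(n,name,len(q));return
        r=cv2.minAreaRect((q[:,:2]*1000).astype(np.float32)); print(n,name,len(q),np.round(r[0],1),np.round(r[1],1),round(r[2],2),'z med',np.round(np.percentile(q[:,2],[5,50,95])*1000,1))
    X,Y=P[...,0],P[...,1]
    met=(abs(X-.55)<.12)&(abs(Y-.05)<.08)
    rect(met&(z>.046),'upper');rect(met&(z>.022)&(z<.04),'lowerjaws')
    tb=(abs(X-.46)<.1)&(abs(Y+.31)<.08)
    rect(tb&(z>.05)&(z<.064),'blocktop')
    w=tb&(z>.1)&(im.sum(-1)>200); rect(w,'handle top/all'); rect(tb&(z>.105),'>105')
    for nm,c in (('blk',tb&(z>.05)),('met',met&(z>.04))):
        v,u=np.nonzero(c); 
        if len(u): print(nm,'px',u.min(),u.max(),v.min(),v.max())
    cv2.imwrite(f'pics/c_{n}.png',0) if 0 else None
    np.set_printoptions(linewidth=200)
s=load('top0');a=s['pixels'][165:245,375:435,::-1];b=s['pixels'][110:225,225:285,::-1]
A=cv2.resize(a,None,fx=6,fy=6,interpolation=2);B=cv2.resize(b,None,fx=5,fy=5,interpolation=2)
o=np.zeros((580,700,3),np.uint8);o[:480,:360]=A;o[:575,380:680]=B;cv2.imwrite('pics/crop1.png',o)
E
```

```text
top0 upper 2412 [550.2  37.9] [215.8  69.6] 9.76 z med [ 52.4  58.  973.5]
top0 lowerjaws 246 [593.1  43. ] [154.9  60.3] 3.04 z med [28.2 31.6 34.7]
top0 blocktop 820 [ 501.5 -300.4] [109.8  51.6] 12.04 z med [54.2 58.  60.9]
top0 handle top/all 81 [ 508.1 -299.2] [62.7 21.5] 11.2 z med [108.6 111.4 114.1]
top0 >105 172 [ 498.1 -302.1] [83.8 22.3] 13.95 z med [107.6 111.5 116.7]
blk px 388 422 182 232
met px 0 559 0 418
scene0 upper 1209 [596.8  45.8] [128.8  63.6] 5.53 z med [49.6 52.9 59.7]
scene0 lowerjaws 385 [605.7  23.6] [158.5  59.9] 27.19 z med [23.7 30.8 39.1]
scene0 blocktop 557 [ 504.2 -300.9] [114.8  50.8] 12.14 z med [52.7 56.5 59.2]
scene0 handle top/all 76 [ 506.  -299.3] [80.6 21.1] 9.15 z med [105.3 109.6 111.6]
scene0 >105 153 [ 502.6 -301.6] [86.8 21.4] 12.74 z med [105.7 109.7 115. ]
blk px 117 156 218 268
met px 283 334 224 269
```

View pics/crop1.png

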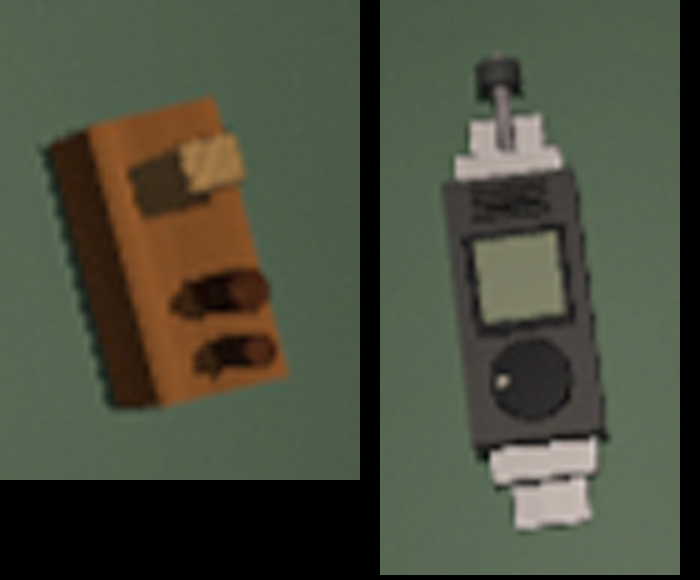

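The crop shows the wedge handle end (light, at the far end of the block, block x = far), screwdrivers nearer. The metronome is closed, and its knob is at the far end, so +x points away from the robot.

```bash
python3 - <<'E'
from h import *
np.set_printoptions(suppress=True)
for n in ('top0','scene0'):
    s=load(n);P=cloud(s);z=P[...,2];X,Y=P[...,0],P[...,1];im=s['pixels'].astype(int)
    def rect(m,name):
        q=P[m]; r=cv2.minAreaRect((q[:,:2]*1000).astype(np.float32)); print(n,name,len(q),np.round(r[0],1),np.round(r[1],1),round(r[2],2),np.round(np.percentile(q[:,2],[5,50,95])*1000,1), 'mean',q[:,:2].mean(0)*1000)
    met=(abs(X-.58)<.12)&(abs(Y-.04)<.08)
    rect(met&(z>.047)&(z<.07),'upper')
    a=np.radians(12.1);c=np.array([.5025,-.3005]);lx=(X-c[0])*np.cos(a)+(Y-c[1])*np.sin(a);ly=-(X-c[0])*np.sin(a)+(Y-c[1])*np.cos(a)
    w=(lx>.005)&(lx<.05)&(abs(ly)<.03)&(z>.1)&(z<.13); rect(w,'wedge')
    print(np.percentile(lx[w],[2,50,98])*1000,np.percentile(ly[w],[2,50,98])*1000)
    for nm,(x,y,r) in dict(tub=(.67,.15,.05),barrel=(.69,-.19,.05)).items(): rect((np.hypot(X-x,Y-y)<r)&(z>.02)&(z<.08),nm)
    # grey/dark mask for the metronome: points with knob
    rect(met&(z>.008)&(z<.045)&(X>.62),'far end')
E
```

```text
top0 upper 1432 [594.1  46. ] [124.3  62.1] 5.5 [51.9 55.1 62. ] mean [593.36446798  45.72788512]
top0 wedge 98 [ 529.8 -294.3] [18.2 22.5] 12.51 [103.  111.2 113.5] mean [ 529.53577352 -292.8587712 ]
[19.38025764 28.19668911 36.5613139 ] [-10.29995727   2.10953327  11.32082058]
top0 tub 115 [707.2 171.1] [13.6 35.9] 32.45 [20.9 43.6 47.3] mean [706.50475987 171.2909318 ]
top0 barrel 184 [ 728.9 -191.6] [32.9 21.3] 86.8 [26.7 63.3 66.5] mean [ 727.26908994 -189.49956134]
top0 far end 188 [666.8  40.6] [81.4 49.7] 59.95 [ 8.8 28.5 33.8] mean [675.12155809  52.98714302]
scene0 upper 1192 [596.8  45.8] [128.8  63.6] 5.53 [49.9 53.  59.8] mean [603.24777033  44.51844911]
scene0 wedge 105 [ 533.8 -294.7] [21.9 22.6] 15.75 [101.  108.7 111.3] mean [ 536.55946435 -294.41662783]
[23.55146119 36.11651727 42.63024106] [-11.49542508  -1.3131658    9.6876828 ]
scene0 tub 46 [709.5 171. ] [ 9.5 29.2] 24.14 [34.4 43.2 45.9] mean [710.46543923 169.77776849]
scene0 barrel 109 [ 731.5 -191. ] [31.3 19.5] 70.06 [60.5 62.4 64.8] mean [ 731.48991247 -192.00632232]
scene0 far end 690 [665.3  40.6] [79.2 60.9] 64.32 [ 9.4 28.2 42.6] mean [663.81322547  44.86954689]
```

```bash
cat >> h.py <<'E'
from scipy.spatial.transform import Rotation as R, Slerp
def rot(zdir, ydir):
    z=np.array(zdir,float);z/=np.linalg.norm(z);y=np.array(ydir,float);y-=z*(y@z);y/=np.linalg.norm(y)
    return R.from_matrix(np.stack([np.cross(y,z),y,z],1))
def plan(p, r, vmax=.15, wmax=27):
    """calls from the measured pose to pose p,r"""
    s=manip.sense();p0=np.array(s['tcp_pos']);r0=R.from_quat(s['tool_rot'])
    d=np.array(p)-p0;w=(r0.inv()*r).magnitude()*57.3
    n=int(np.ceil(max(np.linalg.norm(d)/vmax,w/wmax,1e-6)));sl=Slerp([0,1],R.concatenate([r0,r]))
    print('t',round(s['t'],2),'dist',np.round(d*1000,1),'deg',round(w,1),'q',np.round(s['q'],2))
    for k in range(n):
        a,b=sl(k/n),sl((k+1)/n)
        print(np.round(a.inv().apply(d/n)/.8,4).tolist(),np.round((a.inv()*b).as_rotvec()/np.pi,4).tolist())
a=np.radians(12.3);bx=np.array([np.cos(a),np.sin(a),0]);by=np.array([-np.sin(a),np.cos(a),0]);Z=np.array([0,0,1.])
m=np.radians(5.5);mx=np.array([np.cos(m),np.sin(m),0]);my=np.array([-np.sin(m),np.cos(m),0]);mc=np.array([.595,.046,0])
RG=rot(-bx-Z,-by)
WG=np.array([.5305,-.2944,.082])
E
python3 - <<'E'
from h import *
plan(WG+.09*(bx+Z)/2**.5+[0,0,.0],RG)
E
```

```text
t 0.1 dist [ 319.7 -842.3  -84.8] deg 144.7 q [ 0.94  0.53  1.43 -0.    1.18 -0.18]
[-0.1171, -0.1103, 0.0153] [0.0435, -0.015, 0.1052]
[-0.1449, -0.0631, 0.0335] [0.0435, -0.015, 0.1052]
[-0.1549, -0.0075, 0.0456] [0.0435, -0.015, 0.1052]
[-0.1456, 0.0493, 0.0498] [0.0435, -0.015, 0.1052]
[-0.1184, 0.1, 0.0458] [0.0435, -0.015, 0.1052]
[-0.0767, 0.1381, 0.034] [0.0435, -0.015, 0.1052]
[-0.0259, 0.1587, 0.0159] [0.0435, -0.015, 0.1052]
```

Emit:
apply_moves(claw=[1,1,1,1,1], travel=[[-0.0234,-0.0221,0.0031],[-0.0468,-0.0441,0.0061],[-0.0703,-0.0662,0.0092],[-0.0937,-0.0882,0.0122],[-0.1171,-0.1103,0.0153]], turn=[[0.0087,-0.003,0.021],[0.0174,-0.006,0.0421],[0.0261,-0.009,0.0631],[0.0348,-0.012,0.0842],[0.0435,-0.015,0.1052]])

```text
t: 0.52
tcp_pos: [0.3189, 0.4404, 0.2186]
tool_rot: [0.382, 0.921, -0.073, 0.007]
force: [0.4, 1.0, -0.2]
finger_gap: 1.003
gripper_force: 0.0
```

Emit:
apply_moves(claw=[1,1,1,1,1], travel=[[-0.029,-0.0126,0.0067],[-0.058,-0.0252,0.0134],[-0.0869,-0.0379,0.0201],[-0.1159,-0.0505,0.0268],[-0.1449,-0.0631,0.0335]], turn=[[0.0087,-0.003,0.021],[0.0174,-0.006,0.0421],[0.0261,-0.009,0.0631],[0.0348,-0.012,0.0842],[0.0435,-0.015,0.1052]])

```text
t: 0.93
tcp_pos: [0.3647, 0.3202, 0.2065]
tool_rot: [0.526, 0.838, -0.142, 0.015]
force: [0.6, 0.1, -0.6]
finger_gap: 1.001
gripper_force: 0.0
```

Emit:
apply_moves(claw=[1,1,1,1,1], travel=[[-0.031,-0.0015,0.0091],[-0.062,-0.003,0.0182],[-0.0929,-0.0045,0.0274],[-0.1239,-0.006,0.0365],[-0.1549,-0.0075,0.0456]], turn=[[0.0087,-0.003,0.021],[0.0174,-0.006,0.0421],[0.0261,-0.009,0.0631],[0.0348,-0.012,0.0842],[0.0435,-0.015,0.1052]])

```text
t: 1.35
tcp_pos: [0.4105, 0.1999, 0.1942]
tool_rot: [0.653, 0.728, -0.206, 0.022]
force: [0.6, 0.6, 0.4]
finger_gap: 0.997
gripper_force: 0.0
```

Emit:
apply_moves(claw=[1,1,1,1,1], travel=[[-0.0291,0.0099,0.01],[-0.0582,0.0197,0.0199],[-0.0874,0.0296,0.0299],[-0.1165,0.0394,0.0398],[-0.1456,0.0493,0.0498]], turn=[[0.0087,-0.003,0.021],[0.0174,-0.006,0.0421],[0.0261,-0.009,0.0631],[0.0348,-0.012,0.0842],[0.0435,-0.015,0.1052]])

```text
t: 1.77
tcp_pos: [0.4563, 0.0796, 0.1819]
tool_rot: [0.759, 0.594, -0.264, 0.028]
force: [-0.0, 1.0, -0.4]
finger_gap: 0.994
gripper_force: 0.0
```

```bash
python3 - <<'E'
from h import *
plan(WG+.09*(bx+Z)/2**.5+[0,0,.0],RG)
E
```

```text
t 1.77 dist [ 136.4 -360.5  -36.2] deg 61.9 q [ 0.13  0.6   1.59 -0.32  1.4   0.5 ]
[-0.1181, 0.1, 0.0455] [0.0433, -0.0152, 0.105]
[-0.0765, 0.1379, 0.0338] [0.0433, -0.0152, 0.105]
[-0.0258, 0.1584, 0.0159] [0.0433, -0.0152, 0.105]
```

Emit:
apply_moves(claw=[1,1,1,1,1], travel=[[-0.1181,0.1,0.0455],[-0.1181,0.1,0.0455],[-0.1181,0.1,0.0455],[-0.1181,0.1,0.0455],[-0.1181,0.1,0.0455]], turn=[[0.0433,-0.0152,0.105],[0.0433,-0.0152,0.105],[0.0433,-0.0152,0.105],[0.0433,-0.0152,0.105],[0.0433,-0.0152,0.105]])

```text
t: 2.18
tcp_pos: [0.5027, -0.0419, 0.1689]
tool_rot: [0.84, 0.442, -0.313, 0.033]
force: [-0.2, 1.3, -0.1]
finger_gap: 1.004
gripper_force: 0.0
```

Emit:
apply_moves(claw=[1,1,1,1,1], travel=[[-0.0765,0.1379,0.0338],[-0.0765,0.1379,0.0338],[-0.0765,0.1379,0.0338],[-0.0765,0.1379,0.0338],[-0.0765,0.1379,0.0338]], turn=[[0.0433,-0.0152,0.105],[0.0433,-0.0152,0.105],[0.0433,-0.0152,0.105],[0.0433,-0.0152,0.105],[0.0433,-0.0152,0.105]])

```text
t: 2.6
tcp_pos: [0.5478, -0.1604, 0.1569]
tool_rot: [0.894, 0.276, -0.352, 0.037]
force: [0.2, 0.1, -0.4]
finger_gap: 0.998
gripper_force: 0.0
```

Emit:
apply_moves(claw=[1,1,1,1,1], travel=[[-0.0258,0.1584,0.0159],[-0.0258,0.1584,0.0159],[-0.0258,0.1584,0.0159],[-0.0258,0.1584,0.0159],[-0.0258,0.1584,0.0159]], turn=[[0.0433,-0.0152,0.105],[0.0433,-0.0152,0.105],[0.0433,-0.0152,0.105],[0.0433,-0.0152,0.105],[0.0433,-0.0152,0.105]])

```text
t: 3.02
tcp_pos: [0.5934, -0.2794, 0.1444]
tool_rot: [0.918, 0.101, -0.38, 0.04]
force: [-0.1, 1.1, -0.1]
finger_gap: 0.999
gripper_force: 0.0
```

```bash
python3 - <<'E'
from h import *
plan(WG+.09*(bx+Z)/2**.5+[0,0,.0],RG)
plan(WG,RG)
snap('scene','s1');a=load('s1')['pixels'][150:330,60:260,::-1];cv2.imwrite('pics/s1c.png',cv2.resize(a,None,fx=3,fy=3))
E
```

```text
t 3.02 dist [-0.7 -1.4  1.2] deg 0.2 q [-0.42  1.    0.92 -0.45  1.87  0.94]
[-0.002, 0.0015, -0.0002] [-0.0, -0.0001, 0.0014]
t 3.02 dist [-62.9 -15.  -62.4] deg 0.2 q [-0.42  1.    0.92 -0.45  1.87  0.94]
[-0.002, 0.0015, 0.1123] [-0.0, -0.0001, 0.0014]
```

View pics/s1c.png

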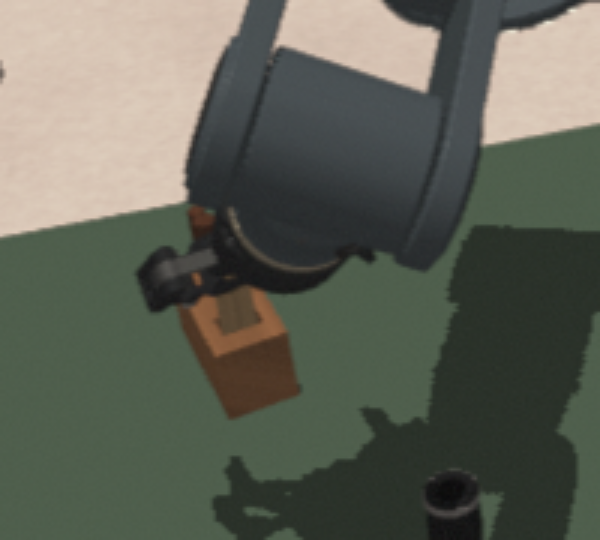

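The picture shows the tilted hand poised over the wedge (handle at crop (240,305)) with clearance. I advance along the tool axis and close.

Emit:
apply_moves(claw=[1,1,1,1,1], travel=[[-0.002,0.0015,0.04],[-0.002,0.0015,0.07],[-0.002,0.0015,0.1],[-0.002,0.0015,0.112],[-0.002,0.0015,0.112]], turn=[[0,0,0.0014],[0,0,0.0014],[0,0,0.0014],[0,0,0.0014],[0,0,0.0014]])

```text
t: 3.48
tcp_pos: [0.5288, -0.291, 0.0831]
tool_rot: [0.918, 0.101, -0.382, 0.041]
force: [-0.1, -0.3, -0.6]
finger_gap: 1.005
gripper_force: 0.0
```

Emit:
apply_moves(claw=[-1,-1,-1,-1,-1], travel=[[0,0,0],[0,0,0],[0,0,0],[0,0,0],[0,0,0]], turn=[[0,0,0],[0,0,0],[0,0,0],[0,0,0],[0,0,0]], newtons=50)

```text
t: 3.9
tcp_pos: [0.532, -0.2942, 0.0841]
tool_rot: [0.919, 0.099, -0.379, 0.043]
force: [-0.3, 0.7, 0.2]
finger_gap: 0.3
gripper_force: 0.0
```

Emit:
apply_moves(claw=[-1,-1,-1], travel=[[0,0,0],[0,0,0],[0,0,0]], turn=[[0,0,0],[0,0,0],[0,0,0]])

```text
t: 4.15
tcp_pos: [0.5314, -0.2944, 0.0841]
tool_rot: [0.919, 0.099, -0.38, 0.042]
force: [1.9, 1.0, 2.7]
finger_gap: 0.236
gripper_force: 51.8
```

```bash
python3 - <<'E'
from h import *
s=manip.sense();print(s['tcp_pos'])
plan(np.array(s['tcp_pos'])+[0,0,.08],RG)
E
```

```text
[ 0.53142019 -0.29441019  0.08413453]
t 4.15 dist [ 0.  0. 80.] deg 0.2 q [-0.47  0.99  1.12 -0.47  1.67  1.  ]
[-0.0706, 0.0003, -0.0708] [0.0008, -0.0004, -0.0006]
```

Emit:
apply_moves(claw=[-1,-1,-1,-1,-1], travel=[[-0.006,0,-0.006],[-0.018,0,-0.018],[-0.034,0,-0.034],[-0.052,0,-0.052],[-0.07,0,-0.07]], turn=[[0,0,0],[0,0,0],[0,0,0],[0,0,0],[0,0,0]])

```text
t: 4.57
tcp_pos: [0.5308, -0.2943, 0.1653]
tool_rot: [0.919, 0.099, -0.38, 0.042]
force: [-0.2, 0.4, 0.2]
finger_gap: 0.241
gripper_force: 51.6
```

Emit:
apply_moves(claw=[-1,-1,-1,-1], travel=[[-0.025,0,-0.025],[-0.05,0,-0.05],[-0.05,0,-0.05],[-0.05,0,-0.05]], turn=[[0,0,0],[0,0,0],[0,0,0],[0,0,0]])

```text
t: 4.9
tcp_pos: [0.5317, -0.2946, 0.2233]
tool_rot: [0.92, 0.098, -0.378, 0.044]
force: [0.7, -0.3, -0.3]
finger_gap: 0.24
gripper_force: 51.6
```

```bash
cat >> h.py <<'E'
RL=rot(my-Z,mx)   # lay pose: wedge heads +my, tool x forward
slotR=mc-.031*my+[0,0,.034]; slotL=mc+.031*my+[0,0,.034]
E
python3 - <<'E'
from h import *
print(RL.as_matrix())
s=snap('top','t2')
L=slotR*[1,1,0]-.13*my
plan(L+[0,0,.12],RL)
P=cloud(s);z=P[...,2];w=(abs(P[...,0]-.53)<.1)&(abs(P[...,1]+.29)<.06)&(z>.058)
cv2.imwrite('pics/t2c.png',cv2.resize(s['pixels'][130:290,330:490,::-1],None,fx=3,fy=3))
E
```

```text
[[-6.77731816e-02  9.95396198e-01 -6.77731816e-02]
 [ 7.03851402e-01  9.58457525e-02  7.03851402e-01]
 [ 7.07106781e-01 -5.55111512e-17 -7.07106781e-01]]
t 4.95 dist [  79.5  179.8 -101.4] deg 116.2 q [-0.47  0.84  1.07 -0.49  1.85  0.9 ]
[0.0383, -0.0398, -0.0026] [0.0004, 0.0804, -0.1009]
[0.0481, -0.0259, 0.0085] [0.0004, 0.0804, -0.1009]
[0.0501, -0.0101, 0.0211] [0.0004, 0.0804, -0.1009]
[0.044, 0.0051, 0.0332] [0.0004, 0.0804, -0.1009]
[0.0307, 0.0171, 0.0427] [0.0004, 0.0804, -0.1009]
```

View pics/t2c.png

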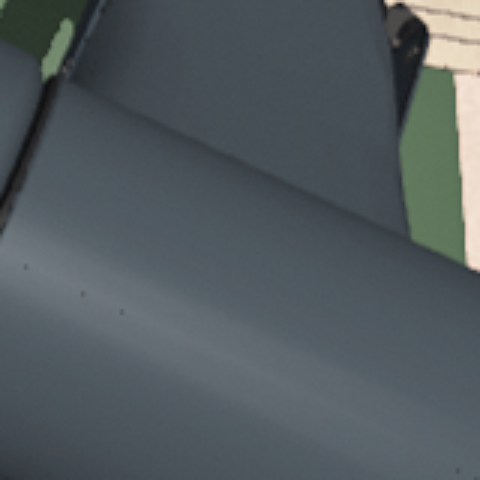

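The top view is blocked by the forearm; the grip force confirms the wedge is held. Now I turn it to level, heading toward the right slot.

Emit:
apply_moves(claw=[-1,-1,-1,-1,-1], travel=[[0.0077,-0.008,-0.0005],[0.0153,-0.0159,-0.001],[0.023,-0.0239,-0.0016],[0.0306,-0.0318,-0.0021],[0.0383,-0.0398,-0.0026]], turn=[[0,0.0161,-0.0202],[0,0.0322,-0.0404],[0,0.0482,-0.0605],[0,0.0643,-0.0807],[0.0004,0.0804,-0.1009]])

```text
t: 5.37
tcp_pos: [0.546, -0.257, 0.198]
tool_rot: [0.932, 0.248, -0.264, -0.033]
force: [-1.4, 0.4, -0.8]
finger_gap: 0.24
gripper_force: 51.6
```

Emit:
apply_moves(claw=[-1,-1,-1,-1,-1], travel=[[0.0096,-0.0052,0.0017],[0.0192,-0.0104,0.0034],[0.0289,-0.0155,0.0051],[0.0385,-0.0207,0.0068],[0.0481,-0.0259,0.0085]], turn=[[0,0.0161,-0.0202],[0,0.0322,-0.0404],[0,0.0482,-0.0605],[0,0.0643,-0.0807],[0.0004,0.0804,-0.1009]])

```text
t: 5.78
tcp_pos: [0.5616, -0.221, 0.1779]
tool_rot: [0.907, 0.385, -0.136, -0.106]
force: [-0.0, -0.9, 0.1]
finger_gap: 0.245
gripper_force: 51.6
```

Emit:
apply_moves(claw=[-1,-1,-1,-1,-1], travel=[[0.01,-0.002,0.0042],[0.02,-0.004,0.0084],[0.0301,-0.0061,0.0127],[0.0401,-0.0081,0.0169],[0.0501,-0.0101,0.0211]], turn=[[0,0.0161,-0.0202],[0,0.0322,-0.0404],[0,0.0482,-0.0605],[0,0.0643,-0.0807],[0.0004,0.0804,-0.1009]])

```text
t: 6.2
tcp_pos: [0.5774, -0.1851, 0.1577]
tool_rot: [0.844, 0.507, -0.003, -0.174]
force: [0.1, -0.4, -0.2]
finger_gap: 0.243
gripper_force: 51.6
```

```bash
python3 - <<'E'
from h import *
L=slotR*[1,1,0]-.13*my
plan(L+[0,0,.12],RL)
E
```

```text
t 6.2 dist [ 33.   70.8 -37.7] deg 46.3 q [-0.57  0.71  1.34  0.15  1.41 -0.13]
[0.044, 0.0058, 0.0312] [-0.0005, 0.0798, -0.1008]
[0.031, 0.0178, 0.0408] [-0.0005, 0.0798, -0.1008]
```

Emit:
apply_moves(claw=[-1,-1,-1,-1,-1], travel=[[0.0088,0.0012,0.0062],[0.0176,0.0023,0.0125],[0.0264,0.0035,0.0187],[0.0352,0.0046,0.025],[0.044,0.0058,0.0312]], turn=[[0,0.016,-0.0202],[0,0.032,-0.0403],[0,0.048,-0.0605],[0,0.064,-0.0806],[0,0.0798,-0.1008]])

```text
t: 6.62
tcp_pos: [0.594, -0.1499, 0.1387]
tool_rot: [0.748, 0.608, 0.129, -0.234]
force: [-0.1, 0.0, -0.4]
finger_gap: 0.242
gripper_force: 51.6
```

Emit:
apply_moves(claw=[-1,-1,-1,-1,-1], travel=[[0.0062,0.0036,0.0082],[0.0124,0.0071,0.0163],[0.0186,0.0107,0.0245],[0.0248,0.0142,0.0326],[0.031,0.0178,0.0408]], turn=[[0,0.016,-0.0202],[0,0.032,-0.0403],[0,0.048,-0.0605],[0,0.064,-0.0806],[0,0.0798,-0.1008]])

```text
t: 7.03
tcp_pos: [0.6107, -0.1148, 0.1197]
tool_rot: [0.621, 0.684, 0.257, -0.284]
force: [0.3, -0.4, 0.9]
finger_gap: 0.244
gripper_force: 51.6
```

```bash
python3 - <<'E'
from h import *
L=slotR*[1,1,0]-.13*my
plan(L+[0,0,.03],RL)
s=snap('scene','s3');cv2.imwrite('pics/s3c.png',cv2.resize(s['pixels'][150:350,130:350,::-1],None,fx=3,fy=3))
P=cloud(s);im=s['pixels'].astype(int)
# light wood ahead of fingers
d=P-np.array(manip.sense()['tcp_pos']);f=d@my;l=d@mx
w=(f>.01)&(f<.09)&(abs(l)<.02)&(abs(d[...,2])<.05)&(im[...,0]>im[...,2]+25)
print(w.sum())
for lo in range(10,90,8):
    k=w&(f*1000>=lo)&(f*1000<lo+8)
    if k.sum()>3: print(lo,np.round(np.percentile(d[k][:,2]*1000,[5,50,95]),1),np.round(np.percentile(l[k]*1000,[5,50,95]),1))
E
```

```text
t 7.03 dist [ -0.2   0.6 -89.7] deg 0.2 q [-0.63  0.87  1.32  0.56  1.54 -0.92]
[-0.0788, 0.0, 0.0797] [-0.0008, -0.0002, -0.0003]
359
10 [-6.4  6.1  9.6] [-6.  10.1 14.3]
18 [-7.2  5.9  8.5] [-6.7  9.4 13.9]
26 [-8.5  5.1  8.3] [-6.5 10.7 14. ]
34 [-7.3  3.5  6.6] [-6.5 10.3 14. ]
42 [-8.9  0.8  3.4] [-6.  10.3 13.9]
50 [-11.2  -2.5   0.5] [-8.4  8.  14. ]
58 [-12.   -4.7  -2.2] [-8.1  5.8 13.2]
66 [-10.9  -7.9  -5.5] [-7.7  5.7 13.3]
74 [-12.4 -10.   -8.3] [-5.3  0.7 11.8]
```

View pics/s3c.png

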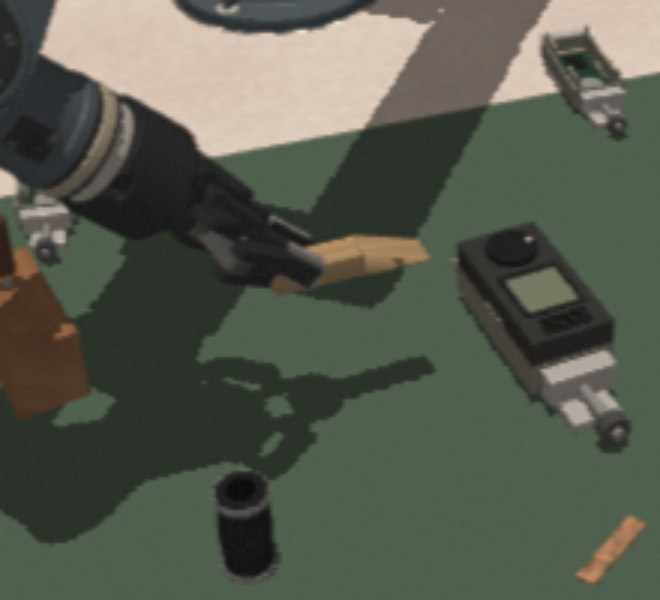

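Wedge held level, tip toward the metronome (crop (428,257)), slope up. Lowering.

Emit:
apply_moves(claw=[-1,-1,-1,-1,-1], travel=[[-0.025,0,0.025],[-0.05,0,0.05],[-0.07,0,0.07],[-0.085,0,0.085],[-0.085,0,0.085]], turn=[[0,0,0],[0,0,0],[0,0,0],[0,0,0],[0,0,0]])

```text
t: 7.5
tcp_pos: [0.6089, -0.1144, 0.0207]
tool_rot: [0.623, 0.682, 0.254, -0.286]
force: [-0.5, -0.5, -0.4]
finger_gap: 0.242
gripper_force: 51.6
```

Emit:
apply_moves(claw=[-1,-1,-1,-1,-1], travel=[[-0.0035,0,0.0035],[-0.007,0,0.007],[-0.009,0,0.009],[-0.009,0,0.009],[-0.009,0,0.009]], turn=[[0,0,0],[0,0,0],[0,0,0],[0,0,0],[0,0,0]])

```text
t: 7.92
tcp_pos: [0.6119, -0.116, 0.0151]
tool_rot: [0.622, 0.684, 0.256, -0.282]
force: [-0.4, 0.7, 0.2]
finger_gap: 0.238
gripper_force: 51.6
```

Emit:
apply_moves(claw=[-1,-1,-1], travel=[[-0.001,0,0.001],[-0.002,0,0.002],[-0.002,0,0.002]], turn=[[0,0,0],[0,0,0],[0,0,0]])

```text
t: 8.17
tcp_pos: [0.6117, -0.1158, 0.0128]
tool_rot: [0.622, 0.684, 0.256, -0.283]
force: [0.4, -0.7, 3.1]
finger_gap: 0.239
gripper_force: 51.7
```

Emit:
apply_moves(claw=[-1,-1,-1], travel=[[-0.0005,0,0.0005],[-0.001,0,0.001],[-0.001,0,0.001]], turn=[[0,0,0],[0,0,0],[0,0,0]])

```text
t: 8.42
tcp_pos: [0.6117, -0.1158, 0.0117]
tool_rot: [0.622, 0.683, 0.256, -0.283]
force: [0.4, -2.4, 5.5]
finger_gap: 0.237
gripper_force: 51.8
```

```bash
python3 - <<'E'
from h import *
s=manip.sense();print(s['tcp_pos'],s['force'])
E
```

```text
[ 0.61173567 -0.11576454  0.01171793] [ 0.43483795 -2.40105472  5.52945032]
```

Emit:
apply_moves(claw=[0.2,0.2,1,1,1], travel=[[0,0,0],[0,0,0],[0,0,0],[0,0,0],[0,0,0]], turn=[[0,0,0],[0,0,0],[0,0,0],[0,0,0],[0,0,0]])

```text
t: 8.83
tcp_pos: [0.6112, -0.1156, 0.0105]
tool_rot: [0.622, 0.684, 0.255, -0.283]
force: [0.4, 0.1, -0.3]
finger_gap: 0.932
gripper_force: 0.0
```

Emit:
apply_moves(claw=[1,1,1,1,1], travel=[[0,0,-0.02],[0,0,-0.06],[0,0,-0.1],[0,0,-0.15],[0,0,-0.15]], turn=[[0,0,0],[0,0,0],[0,0,0],[0,0,0],[0,0,0]])

```text
t: 9.25
tcp_pos: [0.6231, -0.2073, 0.1008]
tool_rot: [0.624, 0.685, 0.256, -0.275]
force: [0.8, -0.7, 0.8]
finger_gap: 0.999
gripper_force: 0.0
```

```bash
cat >> h.py <<'E'
RV=rot(-Z,mx)
def wedge(n,f,c,r=.09):
    """wedge on the bench near c: wood mask in a colour picture, from cloud"""
    s=snap(n,f);P=cloud(s);im=s['pixels'].astype(int)
    w=(np.hypot(P[...,0]-c[0],P[...,1]-c[1])<r)&(P[...,2]>.001)&(P[...,2]<.03)&(im[...,0]>im[...,1]+15)&(im[...,0]>im[...,2]+35)
    q=P[w];t=q[q[:,2]>.014]
    for nm,a in (('all',q),('top',t)):
        if len(a)>10:
            b=cv2.minAreaRect((a[:,:2]*1000).astype(np.float32));print(n,nm,len(a),np.round(b[0],1),np.round(b[1],1),round(b[2],1),'z',np.round(np.percentile(a[:,2],[5,50,95])*1000,1))
E
python3 - <<'E'
from h import *
L=slotR*[1,1,0]-.13*my
wedge('scene','s4',L+.02*my);wedge('top','t4',L+.02*my)
plan(np.array([.6117,-.1138,.11]),RV)
cv2.imwrite('pics/s4c.png',cv2.resize(load('s4')['pixels'][180:310,130:350,::-1],None,fx=3,fy=3))
E
```

```text
scene all 468 [610.9 -90.8] [ 26.8 104.5] 5.2 z [ 2.9 14.7 18.1]
scene top 253 [ 613.  -106.5] [24.8 72.8] 5.8 z [14.5 16.5 18.5]
top all 407 [609.6 -91.4] [ 26. 108.] 5.5 z [ 3.6 16.6 20.3]
top top 269 [ 608.6 -102.9] [21.9 78.4] 5.5 z [14.7 17.9 20.8]
t 9.35 dist [-8.6 88.  13. ] deg 44.6 q [-0.72  0.96  1.18  0.51  1.62 -0.95]
[0.045, -0.0002, 0.0331] [0.0002, -0.124, -0.0004]
[0.0542, -0.0001, 0.0135] [0.0002, -0.124, -0.0004]
```

View pics/s4c.png

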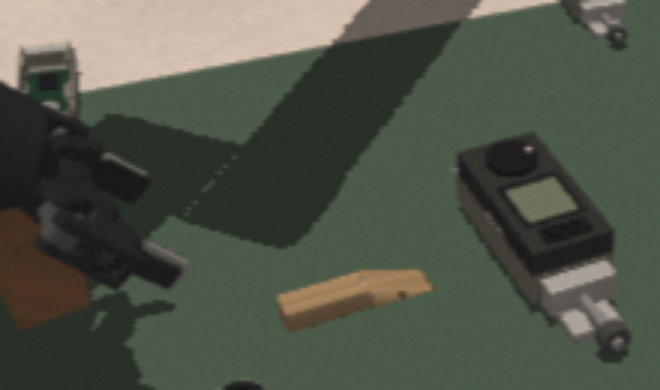

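Wedge lies flat, slope up, on the bench (crop (355,300)), heading along the slot axis. Regrasp from above.

Emit:
apply_moves(claw=[1,1,1,1,1], travel=[[0.009,0,0.0066],[0.018,0,0.0132],[0.027,0,0.0199],[0.036,0,0.0265],[0.045,0,0.0331]], turn=[[0,-0.0248,0],[0,-0.0496,0],[0,-0.0744,0],[0,-0.0992,0],[0,-0.124,0]])

```text
t: 9.77
tcp_pos: [0.614, -0.1539, 0.1013]
tool_rot: [0.66, 0.726, 0.129, -0.145]
force: [-0.1, 1.1, -1.0]
finger_gap: 1.001
gripper_force: 0.0
```

Emit:
apply_moves(claw=[1,1,1,1,1], travel=[[0.0108,0,0.0027],[0.0217,0,0.0054],[0.0325,0,0.0081],[0.0434,0,0.0108],[0.0542,0,0.0135]], turn=[[0,-0.0248,0],[0,-0.0496,0],[0,-0.0744,0],[0,-0.0992,0],[0,-0.124,0]])

```text
t: 10.18
tcp_pos: [0.6096, -0.1098, 0.108]
tool_rot: [0.672, 0.74, -0.001, -0.002]
force: [-0.5, 0.8, -0.3]
finger_gap: 1.002
gripper_force: 0.0
```

```bash
python3 - <<'E'
from h import *
plan(np.array([.612,-.1148,.004]),RV)
E
```

```text
t 10.18 dist [   2.4   -5.  -104. ] deg 0.3 q [-0.36  0.68  1.54 -0.    0.93 -0.45]
[-0.0067, 0.003, 0.13] [-0.0015, -0.0004, 0.0001]
```

Emit:
apply_moves(claw=[1,1,1,1,1], travel=[[-0.004,0.003,0.03],[-0.006,0.003,0.06],[-0.006,0.003,0.09],[-0.006,0.003,0.1],[-0.006,0.003,0.1]], turn=[[-0.0015,0,0],[-0.0015,0,0],[-0.0015,0,0],[-0.0015,0,0],[-0.0015,0,0]])

```text
t: 10.6
tcp_pos: [0.6106, -0.1141, 0.0256]
tool_rot: [0.672, 0.74, 0.0, -0.004]
force: [0.0, 0.2, 0.7]
finger_gap: 1.002
gripper_force: 0.0
```

Emit:
apply_moves(claw=[1,1], travel=[[0,0,0],[0,0,0]], turn=[[0,0,0],[0,0,0]])

```text
t: 10.77
tcp_pos: [0.6144, -0.1162, 0.0299]
tool_rot: [0.673, 0.74, 0.002, 0.0]
force: [-0.3, 0.0, 0.3]
finger_gap: 0.998
gripper_force: 0.0
```

```bash
python3 - <<'E'
from h import *
plan(np.array([.612,-.1148,.004]),RV)
E
```

```text
t 10.77 dist [ -2.4   1.4 -25.9] deg 0.2 q [-0.37  0.8   1.57  0.01  0.78 -0.47]
[0.002, -0.0029, 0.0323] [0.0011, -0.0008, -0.0003]
```

Emit:
apply_moves(claw=[1,1,1,1,1], travel=[[0.001,-0.002,0.012],[0.001,-0.002,0.024],[0.001,-0.002,0.031],[0.001,-0.002,0.031],[0.001,-0.002,0.031]], turn=[[0.0005,-0.0004,0],[0.0005,-0.0004,0],[0.0005,-0.0004,0],[0.0005,-0.0004,0],[0.0005,-0.0004,0]])

```text
t: 11.18
tcp_pos: [0.6119, -0.1155, 0.0038]
tool_rot: [0.673, 0.74, 0.001, -0.001]
force: [-1.1, 0.4, -0.3]
finger_gap: 0.997
gripper_force: 0.0
```

Emit:
apply_moves(claw=[-1,-1,-1,-1,-1], travel=[[0,0,0],[0,0,0],[0,0,0],[0,0,0],[0,0,0]], turn=[[0,0,0],[0,0,0],[0,0,0],[0,0,0],[0,0,0]], newtons=80)

```text
t: 11.6
tcp_pos: [0.6125, -0.1156, 0.0046]
tool_rot: [0.673, 0.74, 0.001, -0.0]
force: [-0.0, 0.7, 0.0]
finger_gap: 0.299
gripper_force: 0.0
```

Emit:
apply_moves(claw=[-1,-1,-1,-1,-1], travel=[[0,0,0],[0,0,0],[0,0,0],[0,0,0],[0,0,0]], turn=[[0,0,0],[0,0,0],[0,0,0],[0,0,0],[0,0,0]])

```text
t: 12.02
tcp_pos: [0.6127, -0.1157, 0.005]
tool_rot: [0.673, 0.74, 0.001, 0.0]
force: [-0.9, 0.5, 5.0]
finger_gap: 0.232
gripper_force: 81.1
```

```bash
python3 - <<'E'
from h import *
s=manip.sense();p=np.array(s['tcp_pos']);print(p,s['force'])
plan(p+[0,0,.06],RV)
E
```

```text
[ 0.61271889 -0.115665    0.00495637] [-0.91150769  0.5222948   4.95726012]
t 12.02 dist [ 0.  0. 60.] deg 0.1 q [-0.37  0.83  1.57  0.    0.73 -0.46]
[0.0001, 0.0001, -0.075] [0.0006, -0.0004, -0.0004]
```

Emit:
apply_moves(claw=[-1,-1,-1,-1,-1], travel=[[0,0,-0.015],[0,0,-0.03],[0.012,-0.0012,-0.044],[0.025,-0.0025,-0.044],[0.037,-0.0025,-0.044]], turn=[[0,0,0],[0,0,0],[0,0,0],[0,0,0],[0,0,0]])

```text
t: 12.43
tcp_pos: [0.6075, -0.0852, 0.0409]
tool_rot: [0.673, 0.74, 0.001, 0.0]
force: [-0.5, 0.4, -0.8]
finger_gap: 0.233
gripper_force: 80.5
```

Emit:
apply_moves(claw=[-1,-1,-1], travel=[[0,0,0],[0,0,0],[0,0,0]], turn=[[0,0,0],[0,0,0],[0,0,0]])

```text
t: 12.68
tcp_pos: [0.6072, -0.0858, 0.0392]
tool_rot: [0.672, 0.74, 0.001, -0.001]
force: [0.5, -0.1, -0.7]
finger_gap: 0.228
gripper_force: 80.5
```

```bash
cat >> h.py <<'E'
def rel(slot,h):
    s=manip.sense();d=np.array(s['tcp_pos'])-slot;print('t',round(s['t'],2),'along',round(d@h*1000,1),'lat(mx)',round(d@mx*1000,1),'z',round(s['tcp_pos'][2]*1000,1),'F',np.round(s['force'],1),'z-axis',np.round(R.from_quat(s['tool_rot']).as_matrix()[:,2],4),'xh',np.round(R.from_quat(s['tool_rot']).as_matrix()[:,0]@mx,4))
E
python3 - <<'E'
from h import *
rel(slotR,my)
for n in ('scene','top'):
    s=snap(n,n[0]+'5');P=cloud(s);im=s['pixels'].astype(int)
    d=P-slotR;f=d@my*1000;l=d@mx*1000;z=d[...,2]*1000
    w=(f>-90)&(f<-3)&(abs(l)<20)&(z>-12)&(z<30)&(im[...,0]>im[...,1]+15)&(im[...,0]>im[...,2]+35)
    print(n,'wedge f',np.percentile(f[w],[50,98,99.5,100]).round(1));k=w&(f>-60)
    for lo in range(-70,-14,7):
        k=w&(f>=lo)&(f<lo+7)
        if k.sum()>3: print(lo,'z',np.percentile(z[k],[5,50,95]).round(1),'lat',np.percentile(l[k],[2,50,98]).round(1))
    u=(abs(l)<75)&(f>-8)&(f<75)&(z>16)&(z<30); print('upper f',np.percentile(f[u],[1,99]).round(1),'l',np.percentile(l[u],[1,99]).round(1))
cv2.imwrite('pics/s5c.png',cv2.resize(load('s5')['pixels'][190:300,220:350,::-1],None,fx=5,fy=5,interpolation=2))
E
```

```text
t 12.68 along -101.4 lat(mx) -0.4 z 39.2 F [ 0.5 -0.1 -0.7] z-axis [-1.0e-04  1.9e-03 -1.0e+00] xh 0.0003
scene wedge f [-27.4 -24.2 -24.1 -24.1]
-35 z [2.3 3.9 4.6] lat [ 7.   9.6 12.1]
-28 z [0.4 2.8 4.6] lat [ 3.   7.3 14.1]
upper f [-0.8 61.6] l [-58.4  64.6]Traceback (most recent call last):
  File "<stdin>", line 7, in <module>
    return _quantile_unchecked(
        a, q, axis, out, overwrite_input, method, keepdims, weights)
    return _ureduce(a,
                    func=_quantile_ureduce_func,
    ...<5 lines>...
                    overwrite_input=overwrite_input,
                    method=method)
    r = func(a, **kwargs)
    result = _quantile(arr,
                       quantiles=q,
    ...<2 lines>...
                       out=out,
                       weights=wgt)
    slices_having_nans = np.isnan(arr[-1, ...])
                                  ~~~^^^^^^^^^
IndexError: index -1 is out of bounds for axis 0 with size 0
```

Emit:
apply_moves(claw=[-1,-1,-1,-1,-1], travel=[[0.009,0.0004,-0.0007],[0.018,0.0004,-0.0007],[0.027,0.0004,-0.0007],[0.036,0.0004,-0.0007],[0.036,0.0004,-0.0007]], turn=[[0,0,0],[0,0,0],[0,0,0],[0,0,0],[0,0,0]])

```text
t: 13.2
tcp_pos: [0.6045, -0.0559, 0.04]
tool_rot: [0.672, 0.74, 0.001, -0.001]
force: [-0.0, 0.3, -1.4]
finger_gap: 0.234
gripper_force: 80.2
```

```bash
python3 - <<'E'
from h import *
rel(slotR,my)
s=snap('scene','s6')
cv2.imwrite('pics/s6c.png',cv2.resize(s['pixels'][190:300,220:350,::-1],None,fx=5,fy=5,interpolation=2))
E
```

```text
t 13.2 along -71.3 lat(mx) -0.3 z 40.0 F [-0.   0.3 -1.4] z-axis [-4.0e-04  2.1e-03 -1.0e+00] xh -0.0006
```

View pics/s6c.png

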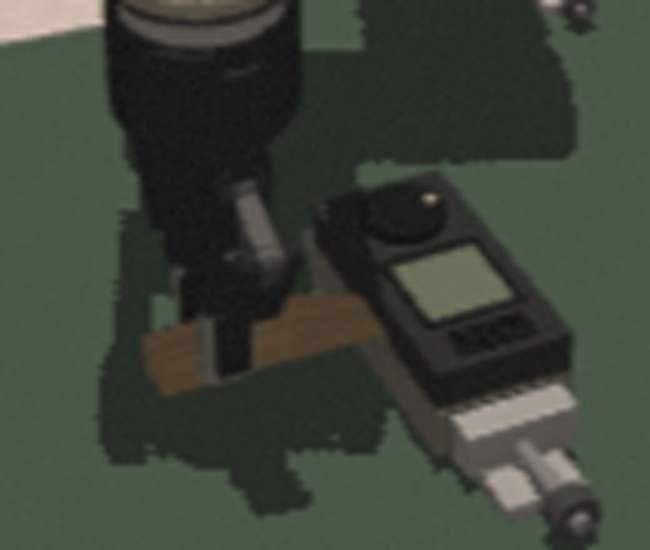

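The tip has entered the slot (crop (380,322)) without contact force. Pushing in.

Emit:
apply_moves(claw=[-1,-1,-1,-1,-1], travel=[[0.003,0,0.0008],[0.006,0,0.0008],[0.009,0,0.0008],[0.012,0,0.0008],[0.012,0,0.0008]], turn=[[0,0,0],[0,0,0],[0,0,0],[0,0,0],[0,0,0]])

```text
t: 13.67
tcp_pos: [0.6045, -0.0485, 0.0395]
tool_rot: [0.673, 0.74, 0.001, 0.0]
force: [1.1, -2.4, -3.1]
finger_gap: 0.232
gripper_force: 80.1
```

Emit:
apply_moves(claw=[-1,-1,-1,-1,-1], travel=[[0.002,0,0],[0.004,0,0],[0.006,0,0],[0.008,0,0],[0.008,0,0]], turn=[[0,0,0],[0,0,0],[0,0,0],[0,0,0],[0,0,0]])

```text
t: 14.08
tcp_pos: [0.6032, -0.0407, 0.0397]
tool_rot: [0.673, 0.74, 0.001, -0.001]
force: [-0.2, -0.2, -1.3]
finger_gap: 0.232
gripper_force: 80.3
```

```bash
python3 - <<'E'
from h import *
rel(slotR,my)
E
```

```text
t 14.08 along -56.1 lat(mx) -0.1 z 39.7 F [-0.2 -0.2 -1.3] z-axis [-1.0e-04  2.9e-03 -1.0e+00] xh 0.0013
```

```bash
cat >> h.py <<'E'
def upper(f):
    """plane of the upper half's top deck from the scene cloud; rise at the two sides"""
    s=snap('scene',f);P=cloud(s);d=P-mc;l=d@mx*1000;y=d@my*1000;z=d[...,2]*1000
    k=(abs(l)<58)&(abs(y)<29)&(z>46)&(z<85)
    A=np.c_[l[k],y[k],np.ones(k.sum())];zz=z[k];w=np.ones(len(zz),bool)
    for _ in range(8):
        c=np.linalg.lstsq(A[w],zz[w],rcond=None)[0];r=zz-A@c;w=(r<1.5)&(r>-3)
    print('deck n',w.sum(),'z left %.1f right %.1f mid %.1f tilt_y %.2f tilt_x %.2f deg'%(c[2]+31*c[1],c[2]-31*c[1],c[2],np.degrees(c[1]),np.degrees(c[0])))
E
python3 - <<'E'
from h import *
import h
class M: pass
upper('s7')
o=h.snap; h.snap=lambda n,f:load('s0') if 0 else load('scene0'); upper('x'); h.snap=lambda n,f:load('s6'); upper('x')
E
```

```text
deck n 584 z left 52.4 right 57.9 mid 55.1 tilt_y -5.05 tilt_x 0.38 deg
deck n 581 z left 52.2 right 52.5 mid 52.3 tilt_y -0.24 tilt_x -0.11 deg
deck n 584 z left 52.2 right 52.7 mid 52.5 tilt_y -0.47 tilt_x 0.28 deg
```

Emit:
apply_moves(claw=[-1,-1,-1,-1,-1], travel=[[0.002,0,0],[0.004,0,0],[0.006,0,0],[0.008,0,0],[0.009,0,0]], turn=[[0,0,0],[0,0,0],[0,0,0],[0,0,0],[0,0,0]])

```text
t: 14.55
tcp_pos: [0.6029, -0.0341, 0.0397]
tool_rot: [0.673, 0.74, 0.001, -0.0]
force: [0.3, 0.3, 0.3]
finger_gap: 0.232
gripper_force: 80.4
```

Emit:
apply_moves(claw=[-1,-1], travel=[[0,0,0],[0,0,0]], turn=[[0,0,0],[0,0,0]])

```text
t: 14.72
tcp_pos: [0.6029, -0.0344, 0.0397]
tool_rot: [0.673, 0.74, 0.001, -0.0]
force: [-1.0, -0.3, -0.0]
finger_gap: 0.233
gripper_force: 80.4
```

```bash
python3 - <<'E'
from h import *
rel(slotR,my);upper('s8')
E
```

```text
t 14.72 along -49.8 lat(mx) 0.2 z 39.7 F [-1.  -0.3 -0. ] z-axis [ 7.0e-04  1.8e-03 -1.0e+00] xh 0.001
deck n 575 z left 53.0 right 61.2 mid 57.1 tilt_y -7.57 tilt_x 0.00 deg
```

The right side has sprung (up about 8.5 mm, with no force on the wedge). Withdrawing straight back.

Emit:
apply_moves(claw=[-1,-1,-1,-1,-1], travel=[[-0.01,0,0],[-0.025,0,0],[-0.04,0,0],[-0.06,0,0],[-0.08,0,0]], turn=[[0,0,0],[0,0,0],[0,0,0],[0,0,0],[0,0,0]])

```text
t: 15.18
tcp_pos: [0.6092, -0.1004, 0.0396]
tool_rot: [0.673, 0.74, 0.001, -0.0]
force: [0.4, 1.0, -0.7]
finger_gap: 0.229
gripper_force: 80.4
```

Emit:
apply_moves(claw=[-1,-1,-1], travel=[[-0.01,0,0],[-0.02,0,0],[-0.02,0,0]], turn=[[0,0,0],[0,0,0],[0,0,0]])

```text
t: 15.43
tcp_pos: [0.6109, -0.1166, 0.0395]
tool_rot: [0.674, 0.739, 0.001, 0.0]
force: [-0.9, 0.7, -0.6]
finger_gap: 0.23
gripper_force: 80.4
```

```bash
python3 - <<'E'
from h import *
rel(slotR,my);upper('s9');print(np.round(manip.sense()['q'],2))
E
```

```text
t 15.43 along -132.4 lat(mx) 0.2 z 39.5 F [-0.9  0.7 -0.6] z-axis [ 0.0016  0.0012 -1.    ] xh 0.0037
deck n 597 z left 53.0 right 61.2 mid 57.1 tilt_y -7.55 tilt_x 0.12 deg
[-0.37  0.78  1.57  0.    0.79 -0.46]
```

Emit:
apply_moves(claw=[-1,-1,-1,-1,-1], travel=[[0,0,0.01],[0,0,0.02],[0,0,0.03],[0,0,0.038],[0,0,0.04]], turn=[[0,0,-0.028],[0,0,-0.056],[0,0,-0.084],[0,0,-0.111],[0,0,-0.111]])

```text
t: 15.9
tcp_pos: [0.6095, -0.1129, 0.0064]
tool_rot: [0.533, 0.846, 0.001, -0.002]
force: [0.1, -0.3, -0.6]
finger_gap: 0.23
gripper_force: 80.4
```

Emit:
apply_moves(claw=[-1,-1,-1,-1], travel=[[0,0,0.001],[0,0,0.0025],[0,0,0.0025],[0,0,0.0025]], turn=[[0,0,0],[0,0,0],[0,0,0],[0,0,0]])

```text
t: 16.23
tcp_pos: [0.6107, -0.114, 0.0059]
tool_rot: [0.535, 0.845, 0.001, 0.0]
force: [-0.0, 0.0, 0.1]
finger_gap: 0.232
gripper_force: 80.4
```

```bash
python3 - <<'E'
from h import *
rel(slotR,my)
E
```

```text
t 16.23 along -129.8 lat(mx) 0.3 z 5.9 F [-0.   0.   0.1] z-axis [ 0.0012  0.0017 -1.    ] xh -0.34
```

Emit:
apply_moves(claw=[-1,-1,-1], travel=[[0,0,0.0006],[0,0,0.0012],[0,0,0.0012]], turn=[[0,0,0],[0,0,0],[0,0,0]])

```text
t: 16.48
tcp_pos: [0.6108, -0.1142, 0.005]
tool_rot: [0.534, 0.845, 0.001, 0.0]
force: [0.2, -0.4, 1.8]
finger_gap: 0.231
gripper_force: 80.7
```

Emit:
apply_moves(claw=[0.2,0.5,1,1,1], travel=[[0,0,0],[0,0,0],[0,0,0],[0,0,-0.01],[0,0,-0.03]], turn=[[0,0,0],[0,0,0],[0,0,0],[0,0,0],[0,0,0]])

```text
t: 16.9
tcp_pos: [0.6089, -0.1136, 0.0272]
tool_rot: [0.534, 0.845, 0.0, -0.002]
force: [-0.3, 1.7, 0.1]
finger_gap: 0.922
gripper_force: 0.0
```

Emit:
apply_moves(claw=[1,1,1,1,1], travel=[[0,0,-0.04],[0,0,-0.08],[0,0,-0.08],[0,0,-0.08],[0,0,-0.08]], turn=[[0,0,0.0],[0,0,0.035],[0,0,0.07],[0,0,0.105],[0,0,0.14]])

```text
t: 17.32
tcp_pos: [0.611, -0.1144, 0.0943]
tool_rot: [0.708, 0.706, 0.001, 0.001]
force: [-0.6, -0.0, -0.3]
finger_gap: 1.0
gripper_force: 0.0
```

Emit:
apply_moves(claw=[1,1,1,1,1], travel=[[0,0,0],[0,0,0],[0,0,0],[0,0,0],[0,0,0]], turn=[[0,0,0.036],[0,0,0.072],[0,0,0.108],[0,0,0.144],[0,0,0.18]])

```text
t: 17.73
tcp_pos: [0.6104, -0.1142, 0.0931]
tool_rot: [0.877, 0.481, 0.001, -0.001]
force: [-0.5, 0.3, 0.2]
finger_gap: 0.999
gripper_force: 0.0
```

Emit:
apply_moves(claw=[1,1,1,1,1], travel=[[0,0,0],[0,0,0],[0,0,0],[0,0,0],[0,0,0]], turn=[[0,0,0.036],[0,0,0.072],[0,0,0.108],[0,0,0.144],[0,0,0.18]])

```text
t: 18.15
tcp_pos: [0.6104, -0.1142, 0.0931]
tool_rot: [0.976, 0.217, 0.001, -0.001]
force: [0.8, 0.3, -0.6]
finger_gap: 1.0
gripper_force: 0.0
```

Emit:
apply_moves(claw=[1,1,1,1,1], travel=[[0,0,0],[0,0,0],[0,0,0],[0,0,0],[0,0,0]], turn=[[0,0,0.036],[0,0,0.072],[0,0,0.108],[0,0,0.144],[0,0,0.18]])

```text
t: 18.57
tcp_pos: [0.6104, -0.1143, 0.0931]
tool_rot: [0.998, -0.064, 0.0, -0.001]
force: [-0.1, 0.4, -0.1]
finger_gap: 1.001
gripper_force: 0.0
```

Emit:
apply_moves(claw=[1,1,1,1,1], travel=[[0,0,0],[0,0,0],[0,0,0],[0,0,0],[0,0,0]], turn=[[0,0,0.036],[0,0,0.072],[0,0,0.108],[0,0,0.144],[0,0,0.18]])

```text
t: 18.98
tcp_pos: [0.6104, -0.1143, 0.0931]
tool_rot: [0.941, -0.34, 0.0, -0.001]
force: [0.3, 0.0, -0.3]
finger_gap: 0.998
gripper_force: 0.0
```

Emit:
apply_moves(claw=[1,1,1,1,1], travel=[[0,0,0],[0,0,0],[0,0,0],[0,0,0],[0,0,0]], turn=[[0,0,0.035],[0,0,0.07],[0,0,0.105],[0,0,0.14],[0,0,0.14]])

```text
t: 19.4
tcp_pos: [0.6104, -0.1142, 0.0931]
tool_rot: [0.845, -0.535, -0.0, -0.001]
force: [0.7, 0.1, 0.5]
finger_gap: 0.997
gripper_force: 0.0
```

```bash
cat >> h.py <<'E'
b2=np.radians(25.5);wh=np.array([-np.sin(b2),np.cos(b2),0])   # wedge heading now
E
python3 - <<'E'
from h import *
wedge('scene','s10',[.607,-.09]);wedge('top','t10',[.607,-.09])
h=R.from_quat(manip.sense()['tool_rot']).as_matrix();print(h[:,0],h[:,2])
plan([.6103,-.1137,.03],rot(-Z,-np.array([np.cos(b2),np.sin(b2),0])))
E
```

```text
scene all 49 [604. -91.] [ 19.8 105.6] 23.8 z [ 2.7 14.6 19.1]
scene top 27 [ 624.1 -136.1] [20.4  6.4] 33.4 z [14.5 16.5 19.7]
[ 0.43162416 -0.9020528  -0.00115187] [ 9.17571342e-04  1.71599284e-03 -9.99998107e-01]
t 19.5 dist [ -0.1   0.6 -62.9] deg 0.1 q [-0.37  0.7   1.55  0.    0.89  2.33]
[-0.0006, -0.0, 0.0787] [-0.0005, 0.0004, 0.0004]
```

Emit:
apply_moves(claw=[1,1,1,1,1], travel=[[0,0,0.04],[0,0,0.075],[0,0,0.1],[0,0,0.11],[0,0,0.11]], turn=[[0,0,0],[0,0,0],[0,0,0],[0,0,0],[0,0,0]])

```text
t: 19.92
tcp_pos: [0.609, -0.1135, 0.0025]
tool_rot: [0.846, -0.534, -0.002, -0.001]
force: [-0.4, -0.4, -0.1]
finger_gap: 1.002
gripper_force: 0.0
```

Emit:
apply_moves(claw=[1,1,-1,-1,-1], travel=[[0,0,0],[0,0,0],[0,0,0],[0,0,0],[0,0,0]], turn=[[0,0,0],[0,0,0],[0,0,0],[0,0,0],[0,0,0]])

```text
t: 20.33
tcp_pos: [0.6111, -0.1143, 0.0056]
tool_rot: [0.845, -0.534, 0.001, -0.001]
force: [-0.5, 0.6, -0.9]
finger_gap: 0.603
gripper_force: 0.0
```

Emit:
apply_moves(claw=[-1,-1,-1,-1,-1], travel=[[0,0,0],[0,0,0],[0,0,0],[0,0,0],[0,0,0]], turn=[[0,0,0],[0,0,0],[0,0,0],[0,0,0],[0,0,0]])

```text
t: 20.75
tcp_pos: [0.6109, -0.1142, 0.0053]
tool_rot: [0.845, -0.534, 0.0, -0.001]
force: [-0.2, 0.5, 5.8]
finger_gap: 0.232
gripper_force: 81.0
```

```bash
python3 - <<'E'
from h import *
rel(slotR,my)
T=slotL+.105*my; T[2]=.15
p=np.array(manip.sense()['tcp_pos']);print(p,T)
plan(T,RV,vmax=.15,wmax=32)
E
```

```text
t 20.75 along -130.0 lat(mx) 0.5 z 5.3 F [-0.2  0.5  5.8] z-axis [ 0.0016  0.0014 -1.    ] xh 0.3406
[ 0.61092962 -0.11422355  0.00525211] [0.58196498 0.18137388 0.15      ]
t 20.75 dist [-29.  295.6 144.7] deg 160.1 q [-0.37  0.83  1.58  0.    0.73  2.33]
[-0.0582, -0.021, -0.0301] [-0.0001, -0.0001, -0.1482]
[-0.0426, -0.0449, -0.0301] [-0.0001, -0.0001, -0.1482]
[-0.0179, -0.0593, -0.0301] [-0.0001, -0.0001, -0.1482]
[0.0106, -0.061, -0.0301] [-0.0001, -0.0001, -0.1482]
[0.0369, -0.0497, -0.0301] [-0.0001, -0.0001, -0.1482]
[0.0553, -0.0279, -0.0301] [-0.0001, -0.0001, -0.1482]
```

Emit:
apply_moves(claw=[-1,-1,-1,-1,-1], travel=[[0,0,-0.03],[0,0,-0.07],[0,0,-0.11],[0,0,-0.15],[0,0,-0.181]], turn=[[0,0,0],[0,0,0],[0,0,0],[0,0,0],[0,0,0]])

```text
t: 21.17
tcp_pos: [0.6108, -0.1145, 0.1514]
tool_rot: [0.845, -0.534, 0.001, -0.001]
force: [0.3, -0.6, 0.3]
finger_gap: 0.232
gripper_force: 80.2
```

Emit:
apply_moves(claw=[-1,-1,-1,-1,-1], travel=[[-0.012,-0.004,0],[-0.023,-0.008,0],[-0.035,-0.013,0],[-0.047,-0.017,0],[-0.058,-0.021,0]], turn=[[0,0,-0.03],[0,0,-0.06],[0,0,-0.09],[0,0,-0.12],[0,0,-0.148]])

```text
t: 21.58
tcp_pos: [0.6051, -0.0646, 0.149]
tool_rot: [0.946, -0.323, -0.001, -0.001]
force: [0.4, 0.5, -0.9]
finger_gap: 0.232
gripper_force: 80.2
```

Emit:
apply_moves(claw=[-1,-1,-1,-1,-1], travel=[[-0.0085,-0.009,0],[-0.017,-0.018,0],[-0.0255,-0.027,0],[-0.034,-0.036,0],[-0.0426,-0.045,0]], turn=[[0,0,-0.03],[0,0,-0.06],[0,0,-0.09],[0,0,-0.12],[0,0,-0.148]])

```text
t: 22.0
tcp_pos: [0.6004, -0.0153, 0.149]
tool_rot: [0.995, -0.096, -0.0, -0.001]
force: [0.8, 0.0, -0.2]
finger_gap: 0.231
gripper_force: 80.2
```

Emit:
apply_moves(claw=[-1,-1,-1,-1,-1], travel=[[-0.0036,-0.012,0],[-0.007,-0.024,0],[-0.011,-0.036,0],[-0.014,-0.047,0],[-0.018,-0.0593,0]], turn=[[0,0,-0.03],[0,0,-0.06],[0,0,-0.09],[0,0,-0.12],[0,0,-0.148]])

```text
t: 22.42
tcp_pos: [0.5958, 0.0339, 0.1491]
tool_rot: [0.991, 0.136, 0.0, -0.001]
force: [-0.3, 0.7, -0.2]
finger_gap: 0.232
gripper_force: 80.2
```

Emit:
apply_moves(claw=[-1,-1,-1,-1,-1], travel=[[0.002,-0.012,0],[0.004,-0.024,0],[0.006,-0.036,0],[0.008,-0.049,0],[0.0106,-0.061,0]], turn=[[0,0,-0.03],[0,0,-0.06],[0,0,-0.09],[0,0,-0.12],[0,0,-0.148]])

```text
t: 22.83
tcp_pos: [0.5908, 0.0833, 0.1491]
tool_rot: [0.933, 0.36, 0.0, -0.001]
force: [-0.8, -0.5, 0.9]
finger_gap: 0.228
gripper_force: 80.2
```

Emit:
apply_moves(claw=[-1,-1,-1,-1,-1], travel=[[0.0074,-0.01,0],[0.015,-0.02,0],[0.022,-0.03,0],[0.03,-0.04,0],[0.0369,-0.0497,0]], turn=[[0,0,-0.03],[0,0,-0.06],[0,0,-0.09],[0,0,-0.12],[0,0,-0.148]])

```text
t: 23.25
tcp_pos: [0.5863, 0.1326, 0.1492]
tool_rot: [0.825, 0.565, 0.0, -0.001]
force: [-0.0, -0.4, -0.3]
finger_gap: 0.231
gripper_force: 80.2
```

```bash
python3 - <<'E'
from h import *
T=slotL+.105*my; T[2]=.15
plan(T,RV,vmax=.15,wmax=32);rel(slotL,-my)
E
```

```text
t 23.25 dist [-4.4 48.8  0.8] deg 26.6 q [0.04 0.6  1.57 0.   0.97 0.4 ]
[0.0549, -0.0271, -0.0008] [-0.0002, -0.0006, -0.1479]
t 23.25 along -56.0 lat(mx) -0.3 z 149.2 F [-0.  -0.4 -0.3] z-axis [-3.0e-04  1.9e-03 -1.0e+00] xh 0.4482
```

Emit:
apply_moves(claw=[-1,-1,-1,-1,-1], travel=[[0.011,-0.0054,0],[0.022,-0.0108,0],[0.033,-0.0163,0],[0.044,-0.0217,0],[0.055,-0.0271,0]], turn=[[0,0,-0.03],[0,0,-0.06],[0,0,-0.09],[0,0,-0.12],[0,0,-0.148]])

```text
t: 23.67
tcp_pos: [0.5821, 0.1814, 0.1493]
tool_rot: [0.672, 0.74, 0.0, -0.001]
force: [0.2, -0.1, -0.2]
finger_gap: 0.234
gripper_force: 80.2
```

Emit:
apply_moves(claw=[-1,-1,-1,-1,-1], travel=[[0,0,0.03],[0,0,0.06],[0,0,0.09],[0,0,0.12],[0,0,0.12]], turn=[[0,0,0],[0,0,0],[0,0,0],[0,0,0],[0,0,0]])

```text
t: 24.08
tcp_pos: [0.5787, 0.1806, 0.049]
tool_rot: [0.674, 0.739, -0.003, -0.004]
force: [-0.6, -0.3, -0.7]
finger_gap: 0.231
gripper_force: 80.2
```

Emit:
apply_moves(claw=[-1,-1], travel=[[0,0,0],[0,0,0]], turn=[[0,0,0],[0,0,0]])

```text
t: 24.25
tcp_pos: [0.5833, 0.1812, 0.0545]
tool_rot: [0.674, 0.739, 0.001, -0.0]
force: [0.1, 0.0, 0.6]
finger_gap: 0.231
gripper_force: 80.2
```

```bash
python3 - <<'E'
from h import *
T=slotL+.102*my; T[2]=.0402
plan(T,RV);rel(slotL,-my);upper('s11')
s=load('s11');P=cloud(s);im=s['pixels'].astype(int)
d=P-slotL;f=d@-my*1000;l=d@mx*1000;z=d[...,2]*1000
w=(f>-140)&(f<-3)&(abs(l)<22)&(z>-12)&(z<40)&(im[...,0]>im[...,1]+15)&(im[...,0]>im[...,2]+35)
print('wedge f',np.percentile(f[w],[0,1,50,99,100]).round(1))
for lo in range(-140,-14,8):
    k=w&(f>=lo)&(f<lo+8)
    if k.sum()>3: print(lo,'z',np.percentile(z[k],[5,50,95]).round(1),'lat',np.percentile(l[k],[2,50,98]).round(1))
E
```

```text
t 24.25 dist [ -1.   -2.8 -14.3] deg 0.3 q [0.12 0.75 1.6  0.   0.8  0.02]
[-0.0034, -0.0016, 0.0179] [0.0006, -0.0006, -0.0014]
t 24.25 along -104.7 lat(mx) 1.3 z 54.5 F [0.1 0.  0.6] z-axis [ 0.0017  0.002  -1.    ] xh 0.0044
deck n 567 z left 52.8 right 61.1 mid 57.0 tilt_y -7.68 tilt_x 0.07 deg
wedge f [-127.9 -126.7  -46.9  -26.8  -26.3]
-132 z [29.3 30.8 32. ] lat [11.6 13.4 13.9]
-92 z [23.8 28.  32.3] lat [10.5 12.8 14.7]
-84 z [22.  29.2 32.8] lat [ 8.6 12.  13.1]
-68 z [22.3 24.6 25.8] lat [-2.4  5.5 11.1]
-60 z [16.4 23.9 27.2] lat [-8.4  6.7 14.2]
-52 z [16.9 21.8 25.2] lat [-9.   4.7 15.8]
-44 z [15.9 19.9 23.3] lat [-8.8  2.5 15.5]
-36 z [13.8 17.2 20.5] lat [-7.7  5.4 15.1]
-28 z [16.2 16.8 18.2] lat [-7.5  2.5  8. ]
```

Emit:
apply_moves(claw=[-1,-1,-1,-1,-1], travel=[[0,-0.0016,0.009],[0,-0.0016,0.0177],[0,-0.0016,0.0177],[0,-0.0016,0.0177],[0,-0.0016,0.0177]], turn=[[0,0,-0.0014],[0,0,-0.0014],[0,0,-0.0014],[0,0,-0.0014],[0,0,-0.0014]])

```text
t: 24.72
tcp_pos: [0.5815, 0.181, 0.0398]
tool_rot: [0.672, 0.74, 0.001, -0.0]
force: [0.1, -0.9, -0.5]
finger_gap: 0.228
gripper_force: 80.2
```

```bash
python3 - <<'E'
from h import *
rel(slotL,-my)
E
```

```text
t 24.72 along -104.7 lat(mx) -0.5 z 39.8 F [ 0.1 -0.9 -0.5] z-axis [ 8.0e-04  1.8e-03 -1.0e+00] xh -0.0
```

Emit:
apply_moves(claw=[-1,-1,-1,-1,-1], travel=[[-0.01,0.0004,-0.0006],[-0.02,0.0004,-0.0006],[-0.03,0.0004,-0.0006],[-0.04,0.0004,-0.0006],[-0.041,0.0004,-0.0006]], turn=[[0,0,0],[0,0,0],[0,0,0],[0,0,0],[0,0,0]])

```text
t: 25.13
tcp_pos: [0.5852, 0.1465, 0.0401]
tool_rot: [0.673, 0.74, 0.001, -0.0]
force: [-0.2, -0.6, -0.6]
finger_gap: 0.234
gripper_force: 80.1
```

```bash
python3 - <<'E'
from h import *
rel(slotL,-my);upper('s12')
E
```

```text
t 25.13 along -69.9 lat(mx) -0.1 z 40.1 F [-0.2 -0.6 -0.6] z-axis [ 7.0e-04  1.6e-03 -1.0e+00] xh 0.0021
deck n 579 z left 52.7 right 61.2 mid 57.0 tilt_y -7.91 tilt_x 0.10 deg
```

Emit:
apply_moves(claw=[-1,-1,-1,-1,-1], travel=[[-0.003,0,0.0005],[-0.006,0,0.0005],[-0.009,0,0.0005],[-0.012,0,0.0005],[-0.012,0,0.0005]], turn=[[0,0,0],[0,0,0],[0,0,0],[0,0,0],[0,0,0]])

```text
t: 25.6
tcp_pos: [0.5855, 0.1392, 0.0396]
tool_rot: [0.672, 0.74, 0.001, -0.001]
force: [-1.2, 1.5, -0.9]
finger_gap: 0.23
gripper_force: 80.1
```

Emit:
apply_moves(claw=[-1,-1,-1,-1,-1], travel=[[-0.002,0,0],[-0.004,0,0],[-0.006,0,0],[-0.007,0,0],[-0.007,0,0]], turn=[[0,0,0],[0,0,0],[0,0,0],[0,0,0],[0,0,0]])

```text
t: 26.02
tcp_pos: [0.5867, 0.1326, 0.0398]
tool_rot: [0.672, 0.74, 0.001, 0.0]
force: [-0.3, 0.2, 0.1]
finger_gap: 0.23
gripper_force: 80.2
```

```bash
python3 - <<'E'
from h import *
rel(slotL,-my);upper('s13')
E
```

```text
t 26.02 along -56.0 lat(mx) -0.0 z 39.8 F [-0.3  0.2  0.1] z-axis [ 0.0012  0.0012 -1.    ] xh 0.0
deck n 607 z left 60.4 right 59.8 mid 60.1 tilt_y 0.55 tilt_x -0.21 deg
```

The left side has sprung too, and the half is level, about 7.7 mm up. Withdrawing.

Emit:
apply_moves(claw=[-1,-1,-1,-1,-1], travel=[[0.008,0,0],[0.02,0,0],[0.035,0,0],[0.055,0,0],[0.075,0,0]], turn=[[0,0,0],[0,0,0],[0,0,0],[0,0,0],[0,0,0]])

```text
t: 26.48
tcp_pos: [0.5803, 0.1946, 0.0398]
tool_rot: [0.672, 0.74, 0.001, -0.0]
force: [-0.3, 0.4, 0.5]
finger_gap: 0.229
gripper_force: 80.2
```

Emit:
apply_moves(claw=[-1,-1,-1], travel=[[0.01,0,0],[0.01,0,0],[0.01,0,0]], turn=[[0,0,0],[0,0,0],[0,0,0]])

```text
t: 26.73
tcp_pos: [0.5795, 0.2019, 0.0398]
tool_rot: [0.672, 0.741, 0.001, -0.0]
force: [0.2, -0.6, -0.8]
finger_gap: 0.234
gripper_force: 80.2
```

```bash
python3 - <<'E'
from h import *
rel(slotL,-my);upper('s14')
a=load('s14')['pixels'];cv2.imwrite('pics/s14c.png',cv2.resize(a[150:330,250:470,::-1],None,fx=3,fy=3))
E
```

```text
t 26.73 along -125.6 lat(mx) -0.5 z 39.8 F [ 0.2 -0.6 -0.8] z-axis [ 7.0e-04  1.6e-03 -1.0e+00] xh -0.0021
deck n 594 z left 60.5 right 59.6 mid 60.0 tilt_y 0.84 tilt_x 0.06 deg
```

View pics/s14c.png

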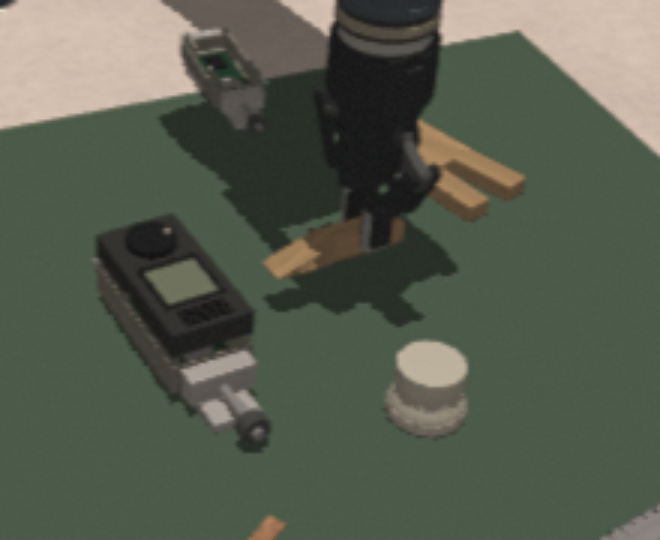

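The upper half sits level and raised; the wedge is clear at the left. Next I check clearance to the bench pin and tub before laying it down.

```bash
python3 - <<'E'
from h import *
s=load('top0');P=cloud(s);im=s['pixels'].astype(int)
k=(P[...,2]>.008)&(P[...,2]<.05)&(P[...,1]>.13)&(P[...,1]<.42)&(P[...,0]>.35)&(P[...,0]<.75)
k[300:]=0
d=P-np.array([.582,.177,0]);f=d@my*1000;l=d@mx*1000
print('min along-closing dist objects',end=' ')
for nm,m in (('pin',k&(P[...,0]<.6)),('tub',k&(P[...,0]>.64))):
    q=P[m]*1000;print(nm,m.sum(),q.min(0).round(),q.max(0).round(),'f',f[m].min().round(),f[m].max().round(),'l',l[m].min().round(),l[m].max().round(),'near',np.hypot(f[m],l[m]).min().round())
E
```

```text
min along-closing dist objects pin 1365 [350. 194.   8.] [541. 379.  24.] f 39.0 207.0 l -228.0 -28.0 near 143.0
tub 429 [695. 155.   8.] [743. 204.  49.] f -36.0 14.0 l 113.0 161.0 near 113.0
```

Emit:
apply_moves(claw=[-1,-1,-1,-1,-1], travel=[[-0.008,0,0.01],[-0.015,0,0.02],[-0.02,0,0.03],[-0.02,0,0.04],[-0.02,0,0.041]], turn=[[0,0,0],[0,0,0],[0,0,0],[0,0,0],[0,0,0]])

```text
t: 27.2
tcp_pos: [0.5812, 0.1839, 0.0054]
tool_rot: [0.673, 0.74, 0.0, -0.001]
force: [0.9, 1.2, -1.1]
finger_gap: 0.233
gripper_force: 80.3
```

Emit:
apply_moves(claw=[-1,-1,-1,-1], travel=[[0,0,0.001],[0,0,0.002],[0,0,0.002],[0,0,0.002]], turn=[[0,0,0],[0,0,0],[0,0,0],[0,0,0]])

```text
t: 27.53
tcp_pos: [0.5814, 0.1854, 0.0055]
tool_rot: [0.672, 0.74, 0.001, -0.0]
force: [0.3, 0.2, -0.5]
finger_gap: 0.232
gripper_force: 80.4
```

```bash
python3 - <<'E'
from h import *
rel(slotL,-my)
E
```

```text
t 27.53 along -109.0 lat(mx) -0.2 z 5.5 F [ 0.3  0.2 -0.5] z-axis [ 9.0e-04  2.1e-03 -1.0e+00] xh -0.0002
```

Emit:
apply_moves(claw=[-1,-1,-1], travel=[[0,0,0.0005],[0,0,0.001],[0,0,0.001]], turn=[[0,0,0],[0,0,0],[0,0,0]])

```text
t: 27.78
tcp_pos: [0.5814, 0.1854, 0.0052]
tool_rot: [0.672, 0.74, 0.001, -0.0]
force: [0.0, 0.8, 4.9]
finger_gap: 0.233
gripper_force: 80.9
```

Emit:
apply_moves(claw=[0.2,0.5,1,1,1], travel=[[0,0,0],[0,0,0],[0,0,0],[0,0,-0.01],[0,0,-0.03]], turn=[[0,0,0],[0,0,0],[0,0,0],[0,0,0],[0,0,0]])

```text
t: 28.2
tcp_pos: [0.5797, 0.1848, 0.0272]
tool_rot: [0.672, 0.74, -0.001, -0.002]
force: [-0.0, 0.1, -0.5]
finger_gap: 0.922
gripper_force: 0.0
```

Emit:
apply_moves(claw=[1,1,1,1,1], travel=[[0,0,-0.04],[0,0,-0.08],[0,0,-0.12],[0,0,-0.16],[0,0,-0.2]], turn=[[0,0,0],[0,0,0],[0,0,0],[0,0,0],[0,0,0]])

```text
t: 28.62
tcp_pos: [0.5809, 0.1847, 0.1906]
tool_rot: [0.672, 0.74, 0.001, -0.0]
force: [-0.4, -0.5, -0.9]
finger_gap: 0.999
gripper_force: 0.0
```

Emit:
apply_moves(claw=[1,1,1,1,1], travel=[[0.03,-0.02,0],[0.06,-0.04,0],[0.09,-0.06,0],[0.12,-0.06,0],[0.12,-0.06,0]], turn=[[0,0,0],[0,0,0],[0,0,0],[0,0,0],[0,0,0]])

```text
t: 29.03
tcp_pos: [0.5226, 0.2793, 0.1896]
tool_rot: [0.671, 0.741, 0.002, -0.001]
force: [0.3, -0.3, -0.3]
finger_gap: 0.998
gripper_force: 0.0
```

```bash
python3 - <<'E'
from h import *
upper('s15');wedge('scene','s16',[.584,.163]);a=load('s16')['pixels'];cv2.imwrite('pics/s16.png',a[:,:,::-1])
E
```

```text
deck n 583 z left 60.2 right 59.7 mid 59.9 tilt_y 0.42 tilt_x 0.18 deg
scene all 406 [585.6 161.5] [ 28.1 102.6] 4.4 z [ 2.8 13.3 18.1]
scene top 190 [584.5 177.1] [26.1 72.3] 7.4 z [14.3 16.3 18.9]
```

View pics/s16.png

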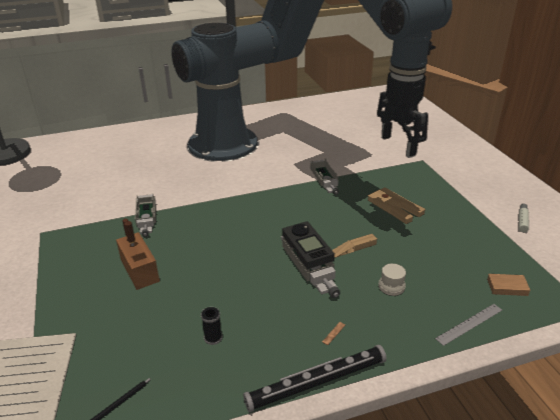

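The wedge lies flat at (355,246), the upper half is level and raised at (307,244), the bystanders are where they were, and the hand is clear.

```bash
python3 -c "
from station import manip
print(manip.sign_off())"
```

```text
the job is handed in; nothing more can be done
None
```

The metronome is open: the upper half has sprung on both sides and sits level, about 7.5 mm up, and the wedge lies flat side down on the bench; I laid the wedge down once more between the two sides to regrip it, and handed the job in just after 29 s.

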